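Take the ball cactus out of its pot with tongs, over the planter

ROBOT

A 6-joint arm with a two-finger parallel gripper is mounted at the origin on the work surface. World frame = base frame: x ahead of the robot, y to its left, z up, the work surface at z = 0. Lengths are in m, angles in rad, forces in N, time in s.
With the tool pointing down it reaches from about 0.35 to 0.85 m from the base axis. Payload 8.1 kg.
Tool frame: the origin (TCP) lies on the centre line of the jaws, within the pads' length; the fingertips stand robot.tips_ahead ahead of it and the grasp point (between the pads) lies 8 mm behind it (robot.tips_ahead is the distance from the TCP to the fingertips, in m); z points along the fingers, y is the direction in which the jaws open and shut (so a half turn about z gives the same grasp; the last joint's range is limited). The gripper opens to 93 mm and grips with 3 to 60 N. Pads are 15 mm wide; open, the fingers measure 128 mm over their backs; the gripper's body (75 mm by 188 mm) begins 65 mm behind the grasp point.
Start: joints at [1.025, 0.13, 1.488, -0, 1.523, -0.085], TCP at [0.267, 0.537, 0.23] pointing down, gripper open.
Joint ranges: [-2.96, 2.96], [-0.89, 2.26], [0.02, 2.5], [-1.34, 4.48], [0, 2.73], [-2.66, 2.66]. Speed limits (rad/s): [2.39, 2.39, 2.79, 3.14, 3.14, 3.14].

INTERFACE

Orientations are given as a rotation vector (axis times angle).
In Python, from plant import monitor, eyes, job, robot gives the robot as it stands.
- The arm moves only by the tool servo_tool, never from a script. Its argument "plan" is a list that holds one entry, the list of rows, each a list of 7 numbers: the closure, from -1 (fully open) to 1 (shut), so that 0 is half open, then the shift along the world's x, y, z in mm, then the turn, a rotation vector about the world's x, y, z in rad. In form: [[[hand, dx, dy, dz, ax, ay, az], ...]]. A call has 1 to 12 rows; each row shifts and turns the commanded pose from where the row before left it; what a row does not reach is not made up. A row lasts 1/10 s, in which the tool goes at most 50 mm and 8.59 degrees, less where a joint would pass 70% of its speed; a pose out of reach is approached as far as the arm can. A call with a gripper value outside its range is refused whole. The fingers move at their own pace and stop on an object; "force" is the grip in N (left out, the last holds). Time passes only in rows, so rows that do not move let the fingers close. It gives the time, the measured TCP pose, the force and the opening at its end, in the units of the state.
- monitor.read_state(): the state, without advancing time (a new reading comes with each control period).
- eyes.read_camera(name): name is "side" or "top"; returns the picture (480x640x3 uint8, red, green, blue); there is no depth.
- eyes.camera_info(name): a dict with "mtx" (3x3 intrinsics, pixels), "D" ([k1, k2, p1, p2, k3] as OpenCV has them; the pictures are not rectified), "R" (3x3) and "t" (3): a world point X has camera coordinates R X + t. Camera axes: x right, y down, z forward; pixel columns grow to the right and rows downward; lengths in m; the calibration is good to about 2 mm. A picture is of the moment at which its call begins. camera_info takes no time and is no camera call.
- job.close_job(): hands the job in, once; it reports no verdict.
The state is a dict: "t": time; "q": joint angles; "dq": joint speeds; "joint_torque": joint torques, N m; "tool_pos": TCP position; "orientation": TCP orientation; "force": force on the tool from outside, world axes, zero at the start; "wrist_torque": the same for the moment, N m; "opening": finger opening in m.
Only numpy, scipy, OpenCV 4.12 (cv2) and the standard library are available. Lean on these libraries where they do the work, as an engineer would, in place of code of your own. Each camera call takes 0.05 s, during which the arm holds its last target. There are 200 camera calls.

TASK

Slide the white planter bowl along the bench, without lifting or tipping it, until it stands centred on the round drain grating, and let go of it. Then take the tongs, close their jaws on the round ball cactus, lift it out of its clay pot with the tongs alone (the gripper must not touch the prickly plant, and the pot stays standing on the bench) and carry it upright to hang over the middle of the bowl, its root plug a few centimetres above the bowl's rim. Finish while still holding it there with the tongs, touching neither bowl nor bench, and leave the other cacti and the reel of twine standing undisturbed.

Things in the scene. Friction and masses are not known exactly. Their poses are not given: they have to be found in the camera images.
- bowl: Loose round planter bowl of white glazed stoneware, about 0.75 kg, straight upright wall: 140 mm outside diameter, 55 mm high, wall 8 mm thick, flat foot 120 mm across, inner floor 9 mm above the bench. Open and empty, so its wall can be pinched from above with one finger inside. Origin: centre of its underside; z up.
- drain: Round steel drain grating let in flush with the bench (nothing sticks up, things slide over it): 160 mm diameter with dark parallel slots. Fixed. Origin: its centre, at bench height.
- tongs: Loose steel spring tongs, 265 mm long, 0.11 kg, lying on edge, so they open and shut level. A half-round bow joins two strips 22 mm high ending in cupped jaws. Origin: grip point and centre of mass, midway between the strips, at their lower edge; x along the tongs to the jaws, y to the left strip, z up. Black sleeves on the strips, x -48 to 52 mm: squeeze here. The bow ends at x = -125 mm.
- jaw_left (a point): Point on the left (+y) jaw's inner face, level with the jaws' midpoint; it moves with its strip. Let alone, the jaws stand 73 mm apart, and the tongs are 48 mm wide over the sleeves at the grip point; every 1 mm squeezed off that width brings the jaws 2 mm nearer (on a 42 mm thing: 33 mm wide over the sleeves).
- jaw_right (a point): The same on the right (-y) jaw. Both strips move alike. Their spring pushes back with 4 N at the grip point when open and 8 N when the jaws are 42 mm apart; about half of any grip beyond that reaches the jaws. Shut on nothing, the jaws all but meet.
- tongs_jaws (a point): Point midway between the jaws, 117 mm ahead of the tongs' origin along their x, at half the strips' height (11 mm above their lower edge). The jaws are 22 mm high and reach from 97 to 142 mm along x.
- cactus: The ball cactus, loose: a round ribbed ball of 42 mm diameter on a dark tapered root plug (38 mm high, 34 mm wide below, 41 mm above), 85 g. It stands loosely in its clay pot and pulls straight up out of it. Origin: centre of the underside of the plug, 5 mm above the bench at the start; z up.
- cactus_middle (a point): Centre of the ball of the ball cactus, 60 mm above the underside of its plug, so 65 mm above the bench at the start: the height at which to hold it.
- pot: Small terracotta pot in which the ball cactus stands, loose: 70 mm across at the rim, 45 mm high, floor 5 mm thick, 0.11 kg. Origin: centre of its underside; z up.
- column_cactus: Bystander: a slim column cactus 26 mm thick in a like terracotta pot, one piece, 126 mm high in all. Origin: centre of its underside.
- paddle_cactus: Bystander: a cactus of three flat paddles in a like terracotta pot, one piece, about 100 mm high and 70 mm wide. Origin: centre of its underside.
- twine: Bystander: a standing reel of brown twine, 68 mm diameter, 58 mm high. Origin: centre of its underside.

How it is judged:
By the outcome, as a careful person would: the job done as asked, in the order asked, and still so for the second after the job is handed in, while the arm keeps its last pose, push and grip.
It also fails if it takes over 66 s, if anything falls off the work surface, if the arm or the gripper's body presses on something with over 40 N, if the wrist force passes 120 N, or if a joint passes its speed limit or range.

## Working session

There is one attempt and no reset: what is moved stays moved. The work goes in short steps, Python scripts to look and compute and a tool call to move; the robot and the scene stay as the last step left them, time stands still between calls to the robot, and variables do not carry over. Pictures are saved under pics/ and viewed, about 8 in all and at most 12, crops included, and the job is handed in when it is done.

Besides the shell and the picture viewer there is one more tool, called after ">>>" as name(argument=value, ...), one argument or row to a line, values as JSON. servo_tool: Moves the arm, as the interface text tells. Its arguments: {"type":"object","properties":{"plan":{"type":"array"},"force":{"type":"number"}},"required":["plan"]}

```bash
mkdir -p pics; ls; python3 - <<'E'
from plant import monitor, eyes, job, robot
import cv2
print(robot.tips_ahead, monitor.read_state())
for n in ("top","side"):
    cv2.imwrite(f"pics/{n}0.png", eyes.read_camera(n)[:,:,::-1]); print(n, eyes.camera_info(n))
E
```

```text
pics
0.011 {'t': 0.0, 'q': array([ 1.02457417e+00,  1.31148506e-01,  1.48924906e+00, -1.82252062e-05,
        1.52301801e+00, -8.54570290e-02]), 'dq': array([ 0.00022852,  0.00076458, -0.00023296,  0.00019508, -0.00017426,
       -0.00029121]), 'joint_torque': array([-1.85096367e-03, -5.59840214e+01, -4.91760886e+01,  7.66839506e-02,
        3.58412240e-02, -1.34229167e-04]), 'tool_pos': array([0.26651284, 0.53695221, 0.2286116 ]), 'orientation': array([-7.17255695e-01, -3.05805372e+00,  2.73019612e-03]), 'force': array([ 0.67785709,  0.79673798, -0.81971744]), 'wrist_torque': array([-0.06386703,  0.03112377, -0.01061358]), 'opening': 0.09324506626645448}
top {'mtx': array([[445.28114972,   0.        , 309.87459074],
       [  0.        , 445.28114972, 244.01793049],
       [  0.        ,   0.        ,   1.        ]]), 'D': array([-0.05866971,  0.        ,  0.        ,  0.        ,  0.        ]), 'R': array([[-0.01290477, -0.99914598, -0.03925266],
       [-0.98860267,  0.01863757, -0.14939011],
       [ 0.1499941 ,  0.03687744, -0.9879989 ]]), 't': array([0.04106736, 0.57497551, 0.9156662 ])}
side {'mtx': array([[467.75613368,   0.        , 317.0121698 ],
       [  0.        , 467.75613368, 235.11776991],
       [  0.        ,   0.        ,   1.        ]]), 'D': array([0.04293324, 0.        , 0.        , 0.        , 0.        ]), 'R': array([[ 0.89190707, -0.4522043 , -0.00361246],
       [-0.36026207, -0.70569066, -0.61009174],
       [ 0.27333683,  0.54544657, -0.79232255]]), 't': array([-0.49821999,  0.25228825,  1.05664398])}
```

View pics/top0.png

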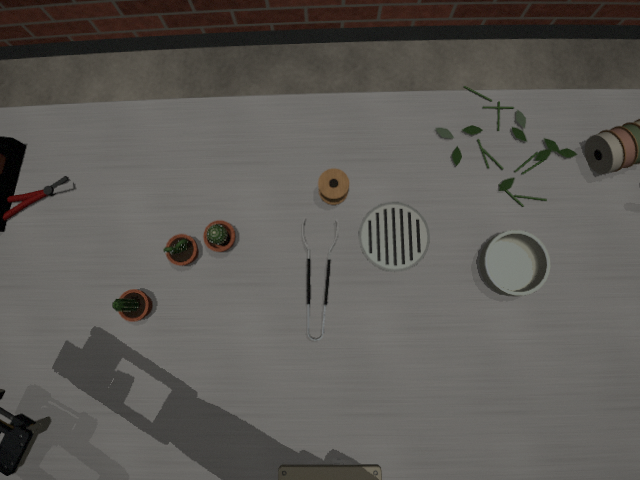

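View pics/side0.png

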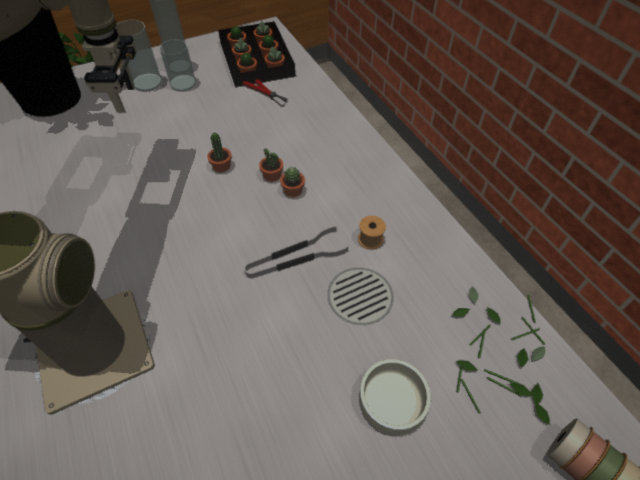

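Top view: bowl (514,263), drain (394,236), tongs from bow (316,340) to jaws (320,222), ball cactus (219,235), paddle cactus (181,249), column cactus (132,304), twine (333,185). The side view agrees with this. Next I measure from enlarged crops.

```bash
cat > h.py <<'E'
from plant import monitor, eyes, job, robot
import cv2, numpy as np
def cam(n):
    c=eyes.camera_info(n); return [np.asarray(c[k],float) for k in("mtx","D","R","t")]
def p2w(n,uv,z):
    K,D,R,t=cam(n); uv=np.asarray(uv,float).reshape(-1,1,2)
    r=np.c_[cv2.undistortPoints(uv,K,D)[:,0],np.ones(len(uv))]@R; o=-R.T@t
    return o+r*((z-o[2])/r[:,2])[:,None]
def w2p(n,X):
    K,D,R,t=cam(n)
    return cv2.projectPoints(np.asarray(X,float).reshape(-1,1,3),cv2.Rodrigues(R)[0],t,K,D)[0][:,0]
def circ(c,r,z,N=72):
    a=np.linspace(0,2*np.pi,N); return np.c_[c[0]+r*np.cos(a),c[1]+r*np.sin(a),0*a+z]
def crop(im,x,y,w,h,s,f,curves=(),n="top"):
    o=cv2.resize(im[y:y+h,x:x+w],None,fx=s,fy=s,interpolation=cv2.INTER_CUBIC)
    o=np.clip(o.astype(float)*1.5,0,255).astype(np.uint8)
    for X in curves:
        p=(w2p(n,X)-[x,y]+.5)*s; cv2.polylines(o,[np.int32(p)],False,(0,0,255),1)
    cv2.imwrite(f,o)
def fitcirc(P):
    A=np.c_[2*P[:,:2],np.ones(len(P))]; s=np.linalg.lstsq(A,(P[:,:2]**2).sum(1),rcond=None)[0]
    return s[:2],np.sqrt(s[2]+s[0]**2+s[1]**2)
E
python3 - <<'E'
from h import *
im=cv2.imread("pics/top0.png")
b=p2w("top",[[514,263]],.05)[0]; d=p2w("top",[[394.5,236.5]],0)[0]
c=p2w("top",[[219,236]],.045)[0]
print(b,d,c,p2w("top",[[181,250],[133,304],[333,185]],.045))
A=im[190:310,350:560]; B=im[165:355,110:350]
s=3
o1=(350,190,210,120);o2=(110,165,240,190)
crop(im,350,190,210,120,3.7,"pics/a.png",[circ(b,.07,.055),circ(b,.062,.055),circ(d,.08,0)])
crop(im,110,165,240,190,3.1,"pics/b.png",[circ(c,.035,.045)])
print(p2w("top",[[316,340],[304,222],[337,222]],.02))
E
```

```text
[ 0.52586903 -0.40004451  0.05      ] [ 0.59574493 -0.15706642  0.        ] [0.59683897 0.23008678 0.045     ] [[ 0.56750089  0.31377827  0.045     ]
 [ 0.45125135  0.4169264   0.045     ]
 [ 0.70545863 -0.02058244  0.045     ]]
[[ 0.37078219  0.02237966  0.02      ]
 [ 0.62905723  0.0452917   0.02      ]
 [ 0.62753691 -0.02810888  0.02      ]]
```

View pics/a.png

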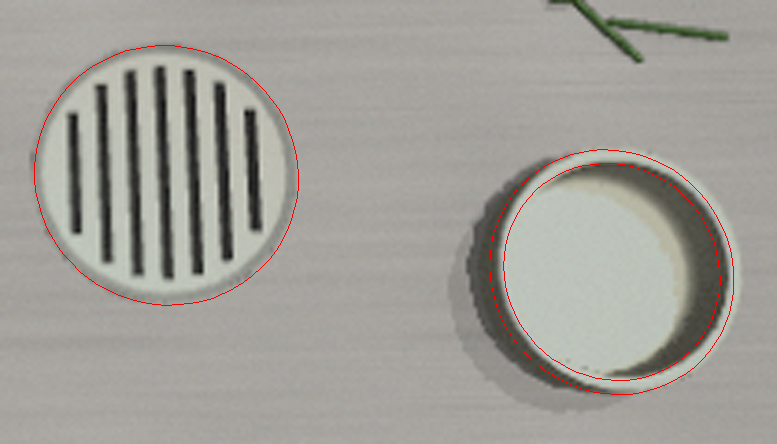

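View pics/b.png

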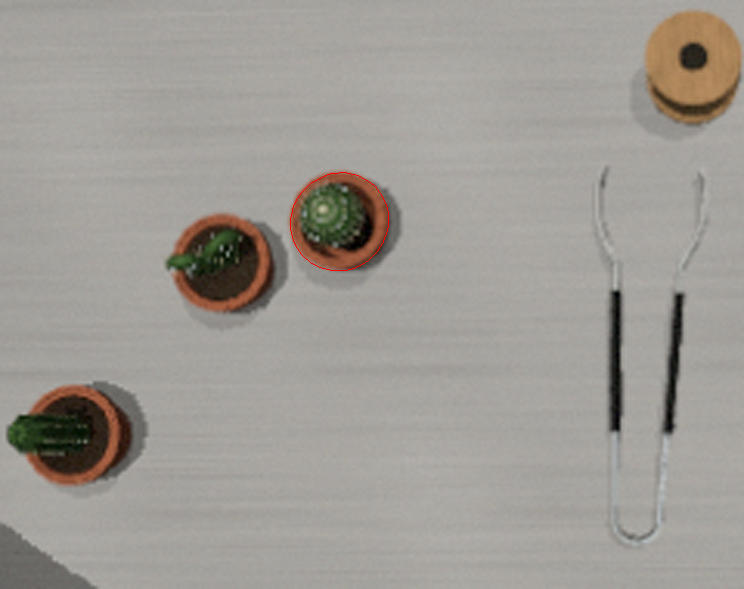

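```bash
python3 - <<'E'
from h import *
s=3.1; f=lambda L:[(110+(x+.5)/s-.5,165+(y+.5)/s-.5) for x,y in L]
P=p2w("top",f([(635,543),(606,168),(701,174),(615,291),(615,431),(679,292),(669,433)]),.022); print(P.round(4))
m=(P[1]+P[2])/2; a=(m-P[0])[:2]; L=np.hypot(*a); th=np.arctan2(a[1],a[0]); u=a/L
print("len",L,"yaw",th,"origin",P[0,:2]+.125*u, m[:2]-.142*u, "sleeve mid",(P[3:].mean(0)))
print("ball",p2w("top",f([(332,216)]),.065))
E
```

```text
[[ 0.3713  0.0255  0.022 ]
 [ 0.6357  0.0426  0.022 ]
 [ 0.6299 -0.0254  0.022 ]
 [ 0.5468  0.0372  0.022 ]
 [ 0.4484  0.0384  0.022 ]
 [ 0.5452 -0.0081  0.022 ]
 [ 0.4465  0.0008  0.022 ]]
len 0.26206225376802383 yaw -0.06480571234017453 origin [0.49605342 0.01743759] [0.49112604 0.01775736] sleeve mid [0.49671057 0.0170685  0.022     ]
ball [[0.59705132 0.23008153 0.065     ]]
```

>>> servo_tool(
  plan=[
    [[-0.2,14,-44,0,0,0,0.03],[-0.2,14,-44,0,0,0,0.03],[-0.2,14,-44,0,0,0,0.03],[-0.2,14,-44,0,0,0,0.03],[-0.2,14,-44,0,0,0,0.03],[-0.2,14,-44,0,0,0,0.035],[-0.2,14,-44,0,0,0,0],[-0.2,14,-44,0,0,0,0],[-0.2,14,-44,0,0,0,0],[-0.2,14,-44,0,0,0,0],[-0.2,14,-44,0,0,0,0]],
  ],
  force=20,
)

```text
t: 1.2
tool_pos: [0.4208, 0.0516, 0.2295]
orientation: [0.432, 3.112, 0.0]
force: [0.5, 0.6, -0.1]
opening: 0.0557
```

>>> servo_tool(
  plan=[
    [[-0.1,13.7,-43.5,0,0,0,0],[-0.1,13.7,-43.5,0,0,0,0],[-0.1,13.7,-43.5,0,0,0,0],[-0.1,13.7,-43.5,0,0,0,0],[-0.1,13.7,-43.5,0,0,0,0],[-0.1,13.7,-43.5,0,0,0,0],[-0.1,13.7,-43.5,0,0,0,0],[-0.1,13.7,-43.5,0,0,0,0],[-0.1,13.7,-43.5,0,0,0,0],[-0.1,0,0,-45,0,0,0],[-0.1,0,0,-45,0,0,0],[-0.1,0,0,-30,0,0,0]],
  ],
)

```text
t: 2.4
tool_pos: [0.5423, -0.3374, 0.1051]
orientation: [-0.433, -3.107, -0.004]
force: [-0.3, 1.0, 0.2]
opening: 0.051
```

```bash
python3 - <<'E'
from h import *
print(monitor.read_state())
im=eyes.read_camera("side")[:,:,::-1]; b=(.526,-.403)
crop(im,300,250,200,200,3,"pics/c.png",[circ(b,.07,.055),circ(b,.062,.055)],"side")
E
```

```text
{'t': 2.4, 'q': array([-6.36854699e-01,  3.23627727e-01,  1.49686169e+00,  4.20258519e-05,
        1.32586398e+00, -1.93098697e+00]), 'dq': array([ 7.98927900e-03,  2.47273972e-01,  2.42547022e-01, -3.92854008e-04,
       -4.94067293e-01, -1.87382956e-03]), 'joint_torque': array([-5.26205096e-01, -6.71351981e+01, -4.97689998e+01, -8.02484038e-02,
        6.15090989e-01, -5.57785970e-03]), 'tool_pos': array([ 0.54230239, -0.33742028,  0.10514798]), 'orientation': array([-0.43264001, -3.10745581, -0.00362693]), 'force': array([-0.34387302,  0.96948816,  0.17895267]), 'wrist_torque': array([ 0.05553447, -0.01995748,  0.00334023]), 'opening': 0.05103560117206485}
```

View pics/c.png

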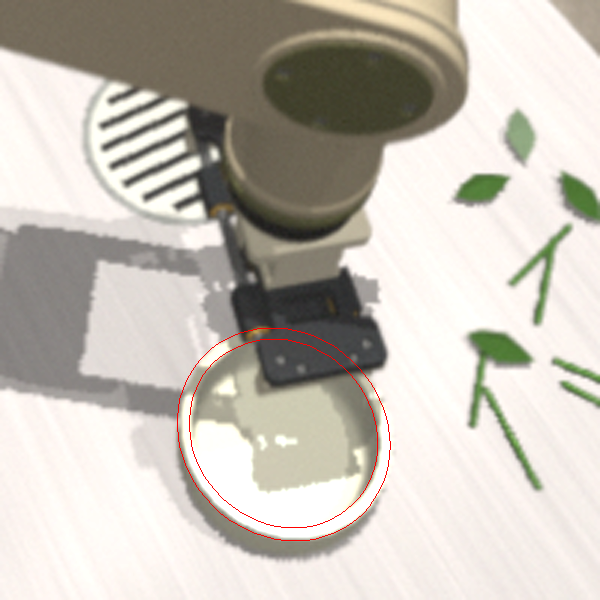

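The rim overlay matches the bowl in the side view, and the gripper straddles the near wall. I lower and pinch.

>>> servo_tool(
  plan=[
    [[-0.1,0,0,-20,0,0,0],[-0.1,0,0,-20,0,0,0],[-0.1,0,0,-20,0,0,0],[-0.1,0,0,-18,0,0,0],[-0.1,0,0,0,0,0,0],[1,0,0,0,0,0,0],[1,0,0,0,0,0,0],[1,0,0,0,0,0,0],[1,0,0,0,0,0,0],[1,0,0,0,0,0,0]],
  ],
  force=20,
)

```text
t: 3.45
tool_pos: [0.5444, -0.3383, 0.0323]
orientation: [0.432, 3.111, -0.001]
force: [-0.1, 0.1, 0.6]
opening: 0.0158
```

>>> servo_tool(
  plan=[
    [[1,0,0,0,0,0,0],[1,0,0,0,0,0,0],[1,0,0,0,0,0,0]],
  ],
)

```text
t: 3.75
tool_pos: [0.5442, -0.3386, 0.0321]
orientation: [0.432, 3.111, -0.001]
force: [-1.6, -3.2, 3.5]
opening: 0.0092
```

>>> servo_tool(
  plan=[
    [[1,2,7,0,0,0,0],[1,4,14,0,0,0,0],[1,6,21,0,0,0,0],[1,7,25,0,0,0,0],[1,7,25,0,0,0,0],[1,7,25,0,0,0,0],[1,7,25,0,0,0,0],[1,7,25,0,0,0,0],[1,7,24,0,0,0,0],[1,7,24,0,0,0,0],[1,5,17,0,0,0,0],[1,4,13,0,0,0,0]],
  ],
)

```text
t: 4.95
tool_pos: [0.6145, -0.0928, 0.0321]
orientation: [0.431, 3.111, -0.002]
force: [-2.0, -7.5, 4.1]
opening: 0.0089
```

```bash
python3 - <<'E'
from h import *
im=eyes.read_camera("side")[:,:,::-1]; s=monitor.read_state(); print(s["tool_pos"],s["force"],s["opening"])
p=s["tool_pos"]; b=(p[0]-.018,p[1]-.0635); d=(.596,-.157); print(b)
crop(im,270,180,200,200,3,"pics/d.png",[circ(b,.07,.055),circ(b,.062,.055),circ(d,.08,0)],"side")
E
```

```text
[ 0.61496629 -0.09077003  0.0320931 ] [0.44570222 2.15595175 4.89760065] 0.009385322491304976
(np.float64(0.596966285189669), np.float64(-0.15427003299692243))
```

View pics/d.png

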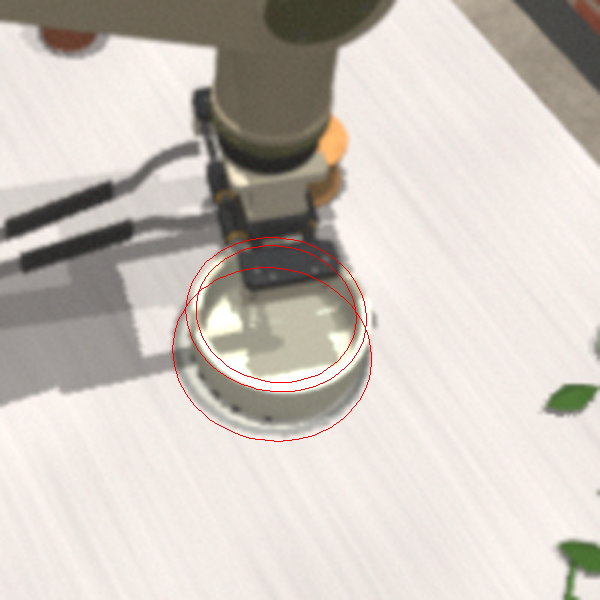

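>>> servo_tool(
  plan=[
    [[1,0,0,0,0,0,0],[1,0,0,0,0,0,0]],
  ],
)

```text
t: 5.2
tool_pos: [0.6148, -0.0914, 0.0321]
orientation: [0.431, 3.111, 0.004]
force: [1.2, 6.8, 4.2]
opening: 0.0092
```

>>> servo_tool(
  plan=[
    [[1,-0.5,-1.5,0,0,0,0],[1,-0.3,-1,0,0,0,0],[1,0,0,0,0,0,0],[0.5,0,0,0,0,0,0],[0.5,0,0,0,0,0,0],[0.5,0,0,0,0,0,0]],
  ],
)

```text
t: 5.8
tool_pos: [0.6127, -0.0958, 0.031]
orientation: [-0.432, -3.111, -0.0]
force: [-1.3, -0.7, -0.3]
opening: 0.0228
```

>>> servo_tool(
  plan=[
    [[0.5,0,0,20,0,0,0],[0.5,0,0,40,0,0,0],[0.5,0,0,45,0,0,0],[0.5,0,0,45,0,0,0],[-1,-28,28,0,0,0,0.05],[-1,-30,28,0,0,0,0.05],[-1,-30,28,0,0,0,0.05],[-1,-29.5,29,0,0,0,0.06],[-1,0,0,0,0,0,0]],
  ],
)

```text
t: 6.7
tool_pos: [0.4923, 0.02, 0.1806]
orientation: [-0.096, -3.137, -0.002]
force: [0.9, 0.6, 0.6]
opening: 0.0587
```

```bash
python3 - <<'E'
from h import *
im=eyes.read_camera("top")[:,:,::-1]; sd=eyes.read_camera("side")[:,:,::-1]
s=monitor.read_state(); print(s["tool_pos"],s["orientation"],s["opening"],s["q"])
cv2.imwrite("pics/top1.png",im);cv2.imwrite("pics/side1.png",sd)
b=d=(.596,-.157); cs=[circ(b,.07,.055),circ(b,.062,.055),circ(d,.08,0)]
crop(im,280,160,190,150,2.6,"pics/e1.png",cs,"top"); crop(sd,240,200,170,150,2.6,"pics/e2.png",cs,"side")
a=cv2.imread("pics/e1.png");c=cv2.imread("pics/e2.png");h=min(a.shape[0],c.shape[0])
e=np.hstack([a[:h,200:],c[:h]]);print(e.shape);cv2.imwrite("pics/e.png",e[:,:800])
E
```

```text
[0.49542698 0.01775391 0.18169901] [ 1.01954764e-01  3.13940165e+00 -3.72035154e-04] 0.06652994058075751 [-6.74811589e-02 -1.27798971e-01  1.83454375e+00 -2.20025361e-04
  1.43430403e+00 -1.57331871e+00]
(390, 736, 3)
```

View pics/e.png

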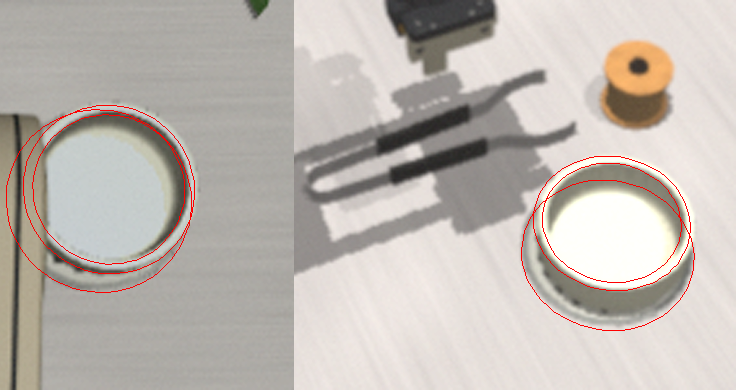

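```bash
python3 - <<'E'
from h import *
from scipy.optimize import minimize
from scipy.ndimage import map_coordinates
def fit(n,f,c0,rs,z,lo=0,hi=360):
    g=cv2.GaussianBlur(cv2.cvtColor(cv2.imread(f),cv2.COLOR_BGR2GRAY).astype(float),(0,0),.7)
    a=np.radians(np.arange(lo,hi,2.))
    def S(c,r):
        p=w2p(n,np.c_[c[0]+r*np.cos(a),c[1]+r*np.sin(a),0*a+z]); return map_coordinates(g,[p[:,1],p[:,0]],order=1)
    def cost(c): return -sum(np.clip(s*(S(c,r-.0015)-S(c,r+.0015)),-20,25).mean() for r,s in rs)
    G=[(cost(c),c) for c in [(c0[0]+i,c0[1]+j) for i in np.arange(-.008,.0081,.0005) for j in np.arange(-.008,.0081,.0005)]]
    b=min(G); print(n,f,np.round(b[1],4),round(b[0],1))
d=(.596,-.157)
for n in("top","side"):
    fit(n,f"pics/{n}0.png",d,[(.0745,1),(.08,-1)],0)
    fit(n,f"pics/{n}0.png",(.526,-.403),[(.062,-1),(.07,1)],.055)
fit("side","pics/side1.png",d,[(.062,-1),(.07,1)],.055)
fit("top","pics/top1.png",d,[(.062,-1),(.07,1)],.055,-170,40)
E
```

```text
Traceback (most recent call last):
  File "h.py", line 10, in w2p
    K,D,R,t=cam(n)
            ~~~^^^
  File "h.py", line 4, in cam
    c=eyes.camera_info(n); return [np.asarray(c[k],float) for k in("mtx","D","R","t")]
ValueError: time passes only in moves, steps and waits
```

```bash
sed -i 's/^def cam/import functools\n@functools.cache\ndef cam/' h.py; cat > fit.py <<'E'
from h import *
from scipy.ndimage import map_coordinates
def fit(n,f,c0,rs,z,lo=0,hi=360):
    g=cv2.GaussianBlur(cv2.cvtColor(cv2.imread(f),cv2.COLOR_BGR2GRAY).astype(float),(0,0),.7)
    a=np.radians(np.arange(lo,hi,3.))
    def S(c,r):
        p=w2p(n,np.c_[c[0]+r*np.cos(a),c[1]+r*np.sin(a),0*a+z]); return map_coordinates(g,[p[:,1],p[:,0]],order=1)
    def cost(c): return -sum(np.clip(s*(S(c,r-.0015)-S(c,r+.0015)),-20,25).mean() for r,s in rs)
    b=min((cost(c),c) for c in [(c0[0]+i,c0[1]+j) for i in np.arange(-.008,.0081,.0005) for j in np.arange(-.008,.0081,.0005)])
    print(n,f,np.round(b[1],4),round(b[0],1))
E
python3 - <<'E'
from fit import *
d=(.596,-.157)
for n in("top","side"):
    fit(n,f"pics/{n}0.png",d,[(.0745,1),(.08,-1)],0)
    fit(n,f"pics/{n}0.png",(.526,-.403),[(.062,-1),(.07,1)],.055)
fit("side","pics/side1.png",d,[(.062,-1),(.07,1)],.055)
fit("top","pics/top1.png",d,[(.062,-1),(.07,1)],.055,-170,40)
E
```

```text
top pics/top0.png [ 0.597  -0.1555] -22.1
top pics/top0.png [ 0.5275 -0.4045] -31.6
side pics/side0.png [ 0.598  -0.1525] -26.6
side pics/side0.png [ 0.5275 -0.404 ] -36.1
side pics/side1.png [ 0.6   -0.158] -33.6
top pics/top1.png [ 0.5985 -0.1595] -35.4
```

```bash
python3 - <<'E'
from fit import *
for n in("top","side"):
    im=cv2.imread(f"pics/{n}0.png"); g=cv2.cvtColor(im,cv2.COLOR_BGR2GRAY)
    m=np.zeros_like(g); cv2.fillPoly(m,[np.int32(w2p(n,circ((.596,-.156),.073,0)))],255)
    med=np.median(g[m>0]); mask=((g<med*.6)&(m>0)).astype(np.uint8)
    k,_,st,ce=cv2.connectedComponentsWithStats(mask); 
    v,u=np.nonzero(mask); P=p2w(n,np.c_[u,v],0)
    print(n,med,"min/max mid",((P.max(0)+P.min(0))/2)[:2],"mean",P.mean(0)[:2],"ptp",np.ptp(P,0)[:2],k-1)
    for w in [(.0795,-1)],[(.0745,1)]: fit(n,f"pics/{n}0.png",(.596,-.156),w,0)
E
```

```text
top 123.0 min/max mid [ 0.5975295  -0.15587437] mean [ 0.59775689 -0.15726784] ptp [0.12787825 0.11421809] 7
top pics/top0.png [ 0.597 -0.155] -5.8
top pics/top0.png [ 0.597  -0.1555] -15.2
side 127.0 min/max mid [ 0.59830405 -0.15249198] mean [ 0.59774544 -0.15540389] ptp [0.12675108 0.11327161] 7
side pics/side0.png [ 0.598  -0.1525] -11.3
side pics/side0.png [ 0.598  -0.1525] -14.1
```

The bowl sits about 4–5 mm off in −y and 1.5–2 mm in +x relative to the drain, so I regrasp and correct.

>>> servo_tool(
  plan=[
    [[0.4,29.5,-29,0,0,0,-0.06],[0.4,30,-28,0,0,0,-0.05],[0.4,30,-28,0,0,0,-0.05],[0.4,28,-28,0,0,0,-0.05],[0.4,0,0,-40,0,0,0],[0.4,0,0,-40,0,0,0],[0.4,0,0,-20,0,0,0],[0.4,0,0,0,0,0,0]],
  ],
)

```text
t: 7.6
tool_pos: [0.6106, -0.0963, 0.0766]
orientation: [-0.434, -3.104, -0.001]
force: [-1.0, -0.5, -0.5]
opening: 0.0282
```

>>> servo_tool(
  plan=[
    [[0.4,0,0,-25,0,0,0],[0.4,0,0,-25,0,0,0],[0.4,0,0,0,0,0,0],[1,0,0,0,0,0,0],[1,0,0,0,0,0,0],[1,0,0,0,0,0,0],[1,0,0,0,0,0,0],[1,0,0,0,0,0,0]],
  ],
)

```text
t: 8.4
tool_pos: [0.6151, -0.0956, 0.0341]
orientation: [0.431, 3.108, 0.0]
force: [0.5, 2.0, 6.9]
opening: 0.0092
```

>>> servo_tool(
  plan=[
    [[1,-0.5,1.5,0,0,0,0],[1,-0.5,1.5,0,0,0,0],[1,-0.5,1.5,0,0,0,0],[1,0,0,0,0,0,0],[1,0,0,0,0,0,0],[1,0,0,0,0,0,0]],
  ],
)

```text
t: 9.0
tool_pos: [0.6135, -0.0928, 0.0341]
orientation: [0.431, 3.108, -0.003]
force: [0.1, -4.7, 4.9]
opening: 0.0091
```

>>> servo_tool(
  plan=[
    [[1,-0.2,1,0,0,0,0],[1,0,1,0,0,0,0],[1,0,0,0,0,0,0],[1,0,0,0,0,0,0]],
  ],
)

```text
t: 9.4
tool_pos: [0.6134, -0.091, 0.0341]
orientation: [0.432, 3.107, -0.004]
force: [0.2, -6.5, 4.9]
opening: 0.0089
```

>>> servo_tool(
  plan=[
    [[0.5,0,0,0,0,0,0],[0.5,0,0,0,0,0,0],[0.5,0,0,0,0,0,0],[0.5,0,0,20,0,0,0],[0.5,0,0,40,0,0,0],[0.5,0,0,40,0,0,0],[-1,-29,26,0,0,0,0.05],[-1,-29,27,0,0,0,0.05],[-1,-29,27,0,0,0,0.05],[-1,-29,27,0,0,0,0.06],[-1,0,0,0,0,0,0],[-1,0,0,0,0,0,0]],
  ],
)

```text
t: 10.6
tool_pos: [0.4952, 0.0186, 0.1317]
orientation: [0.101, 3.14, -0.0]
force: [0.3, -0.7, -0.7]
opening: 0.067
```

```bash
python3 - <<'E'
from fit import *
for n in("top","side"): cv2.imwrite(f"pics/{n}2.png",eyes.read_camera(n)[:,:,::-1])
s=monitor.read_state(); print(s["tool_pos"],s["orientation"],s["opening"])
d=(.596,-.155)
fit("side","pics/side2.png",d,[(.062,-1),(.07,1)],.055)
fit("top","pics/top2.png",d,[(.062,-1),(.07,1)],.055,-170,40)
a=np.arctan2(s["orientation"][1],s["orientation"][0]); print("jaw angle",np.degrees(2*a-np.pi/2)%180)
sd=cv2.imread("pics/side2.png"); g=(.4953,.0173); th=-.065;u=np.array([np.cos(th),np.sin(th)]);v=np.array([-u[1],u[0]])
L=lambda x,y,z:np.r_[g+x*u+y*v,z]
cs=[[L(-.125,0,.022),L(.142,0,.022)],[L(0,.024,.022),L(0,-.024,.022)],[L(-.048,.024,.022),L(.052,.024,.022)],[L(-.048,-.024,.022),L(.052,-.024,.022)],circ((.597,-.155),.07,.055),circ((.597,-.155),.08,0)]
crop(sd,230,190,190,150,4,"pics/g.png",cs,"side")
E
```

```text
[0.49626369 0.01760849 0.13198916] [ 1.03948556e-01  3.13895450e+00 -4.26694923e-04] 0.07478813767328865
side pics/side2.png [ 0.6015 -0.155 ] -33.6
top pics/top2.png [ 0.6005 -0.1565] -34.5
jaw angle 86.20661095041305
```

View pics/g.png

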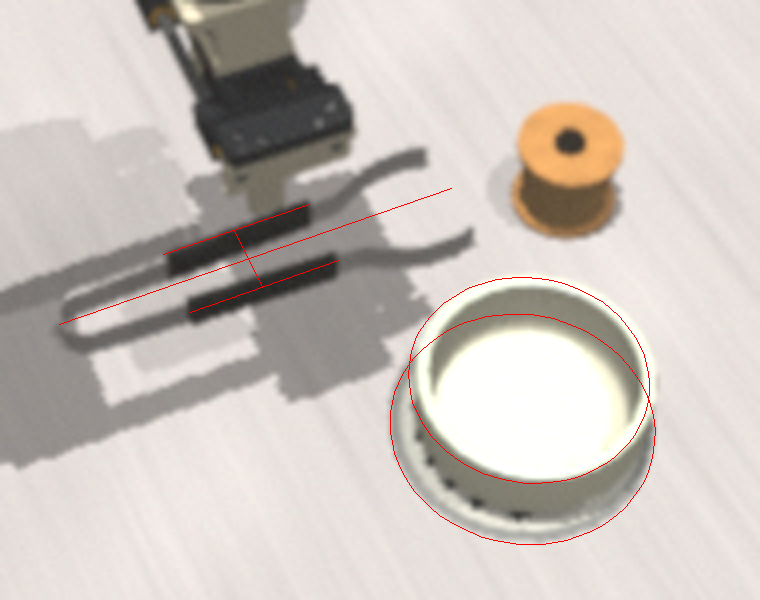

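The bowl is now about 3.5 mm from the drain centre, well inside the 10 mm ring, and upright. The tongs overlay fits, so I pick up the tongs.

>>> servo_tool(
  plan=[
    [[-0.8,0,0,-30,0,0,0],[-0.8,0,0,-30,0,0,0],[-0.8,0,0,-25,0,0,0],[-0.8,0,0,-20,0,0,0],[-0.8,0,0,-12,0,0,0],[-0.8,0,0,0,0,0,0],[0.05,0,0,0,0,0,0],[0.05,0,0,0,0,0,0],[0.05,0,0,0,0,0,0],[0.05,0,0,0,0,0,0],[0.05,0,0,0,0,0,0],[0.05,0,0,0,0,0,0]],
  ],
  force=20,
)

```text
t: 11.9
tool_pos: [0.496, 0.018, 0.0152]
orientation: [0.103, 3.139, 0.0]
force: [-0.2, 0.7, 3.3]
opening: 0.0453
```

>>> servo_tool(
  plan=[
    [[0.08,0,0,0,0,0,0],[0.08,0,0,0,0,0,0],[0.08,0,0,5,0,0,0],[0.08,0,0,15,0,0,0],[0.08,0,0,30,0,0,0],[0.08,0,0,30,0,0,0],[0.08,0,0,30,0,0,0],[0.08,0,0,10,0,0,0],[0.08,-1,10,0,0,0,0.02],[0.08,-2,20,0,0,0,0.04],[0.08,-2,25,0,0,0,0.04]],
  ],
)

```text
t: 13.0
tool_pos: [0.489, 0.0735, 0.1322]
orientation: [0.055, -3.138, 0.0]
force: [0.3, 0.4, -1.6]
opening: 0.043
```

>>> servo_tool(
  plan=[
    [[0.08,-2,30,0,0,0,0.04],[0.08,-2,30,0,0,0,0.04],[0.08,-2,30,0,0,0,0.02],[0.08,-2,30,0,0,0,0],[0.08,-1,16,0,0,0,0],[0.08,-1,6,0,0,0,0],[0.08,0,0,0,0,0,0],[0.08,0,0,0,0,0,0]],
  ],
)

```text
t: 13.8
tool_pos: [0.4804, 0.214, 0.1341]
orientation: [0.21, -3.134, 0.001]
force: [0.5, 1.0, -1.4]
opening: 0.0428
```

```bash
python3 - <<'E'
from fit import *
for n in("top","side"): cv2.imwrite(f"pics/{n}3.png",eyes.read_camera(n)[:,:,::-1])
s=monitor.read_state(); o=s["orientation"]; p=s["tool_pos"]; print(p,o,s["opening"])
th=2*np.arctan2(o[1],o[0])%np.pi-np.pi/2-np.pi/2; th=(2*np.arctan2(o[1],o[0])-np.pi/2)%np.pi-np.pi/2
u=np.array([np.cos(th),np.sin(th)]);v=np.array([-u[1],u[0]]); print("yaw",th,"jaws",p[:2]+.117*u)
h=p[2]-.0142
L=lambda x,y,z:np.r_[p[:2]+x*u+y*v,z]
cs=[[L(-.125,0,h+.011),L(.142,0,h+.011)],[L(.117,.033,h+.011),L(.117,-.033,h+.011)],circ((.597,.230),.021,.065)]
t=cv2.imread("pics/top3.png");d=cv2.imread("pics/side3.png")
crop(t,150,180,140,190,3,"pics/i1.png",cs); crop(d,190,120,126,190,3,"pics/i2.png",cs,"side")
cv2.imwrite("pics/i.png",np.hstack([cv2.imread("pics/i1.png"),cv2.imread("pics/i2.png")]))
E
```

```text
[0.48074998 0.21385193 0.13449821] [ 2.08753220e-01 -3.13450796e+00  5.67470841e-04] 0.04302317454557103
yaw 0.13300040096591204 jaws [0.59671669 0.22936714]
```

View pics/i.png

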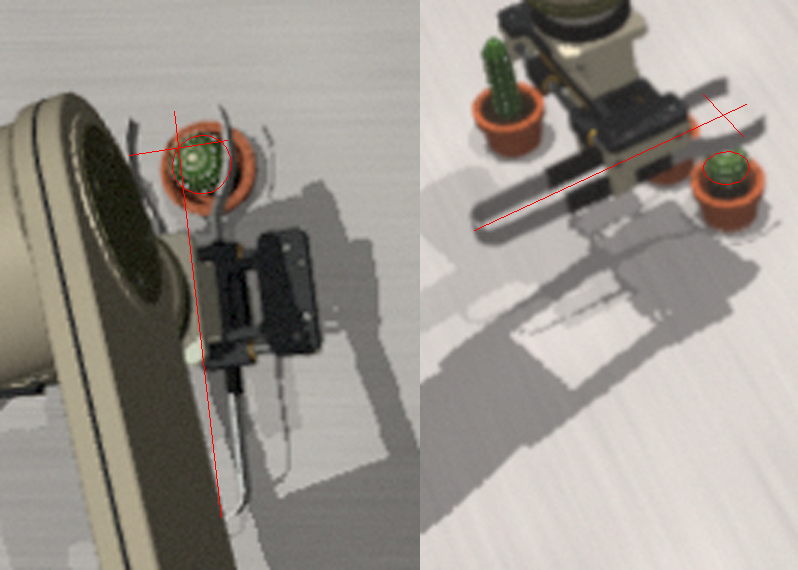

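The tongs are level and centred over the ball cactus in both views. I descend and close.

>>> servo_tool(
  plan=[
    [[0.08,0,0,-15,0,0,0],[0.08,0,0,-15,0,0,0],[0.08,0,0,-15,0,0,0],[0.08,0,0,-12,0,0,0],[0.08,0,0,-8,0,0,0],[0.08,0,0,0,0,0,0],[0.08,0,0,0,0,0,0]],
  ],
)

```text
t: 14.6
tool_pos: [0.4806, 0.215, 0.0696]
orientation: [0.211, -3.134, 0.0]
force: [0.4, -0.3, -0.6]
opening: 0.0429
```

```bash
python3 - <<'E'
from fit import *
d=eyes.read_camera("side")[:,:,::-1]
s=monitor.read_state(); p=s["tool_pos"];print(p,s["force"],s["opening"])
u=np.array([np.cos(.133),np.sin(.133)]);v=np.array([-u[1],u[0]]);h=p[2]-.0152
L=lambda x,y,z:np.r_[p[:2]+x*u+y*v,z]
crop(d,230,140,100,80,7,"pics/j.png",[[L(.08,0,h+.022),L(.142,0,h+.022)],[L(.117,.031,h+.022),L(.117,-.031,h+.022)]],"side")
E
```

```text
[0.48103001 0.21513355 0.0701573 ] [ 0.34744298  0.18488593 -1.22585595] 0.04264219435294072
```

View pics/j.png

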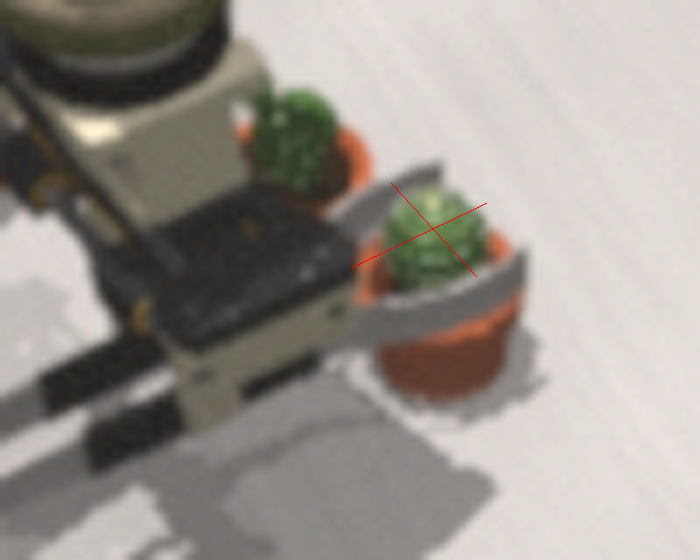

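Pictures viewed: 9. The ball sits midway between the jaws, which are above the pot rim. I close them now.

>>> servo_tool(
  plan=[
    [[0.2,0,0,0,0,0,0],[0.25,0,0,0,0,0,0],[0.3,0,0,0,0,0,0],[0.5,0,0,0,0,0,0],[1,0,0,0,0,0,0],[1,0,0,0,0,0,0],[1,0,0,0,0,0,0],[1,0,0,0,0,0,0],[1,0,0,0,0,0,0],[1,0,0,0,0,0,0]],
  ],
  force=45,
)

```text
t: 15.65
tool_pos: [0.4806, 0.2149, 0.0696]
orientation: [-0.211, 3.135, 0.0]
force: [-0.1, 0.3, -0.8]
opening: 0.0313
```

>>> servo_tool(
  plan=[
    [[1,0,0,3,0,0,0],[1,0,0,6,0,0,0],[1,0,0,8,0,0,0],[1,0,0,10,0,0,0],[1,0,0,10,0,0,0],[1,0,0,10,0,0,0],[1,0,0,10,0,0,0],[1,0,0,10,0,0,0],[1,0,0,10,0,0,0],[1,0,0,8,0,0,0],[1,0,0,0,0,0,0],[1,0,0,0,0,0,0]],
  ],
)

```text
t: 16.85
tool_pos: [0.4806, 0.2149, 0.1546]
orientation: [-0.211, 3.134, 0.0]
force: [0.3, 0.2, -1.5]
opening: 0.0316
```

```bash
python3 - <<'E'
from fit import *
d=eyes.read_camera("side")[:,:,::-1]; cv2.imwrite("pics/side4.png",d)
s=monitor.read_state(); p=s["tool_pos"];print(p,s["force"],s["wrist_torque"],s["opening"])
crop(d,220,90,120,120,5,"pics/k.png",[circ((.597,.230),.035,.045)],"side")
E
```

```text
[0.48031988 0.21484182 0.1541794 ] [ 0.3422125   0.37158016 -1.03502885] [ 0.07111704  0.06628399 -0.01831833] 0.03195456544516585
```

View pics/k.png

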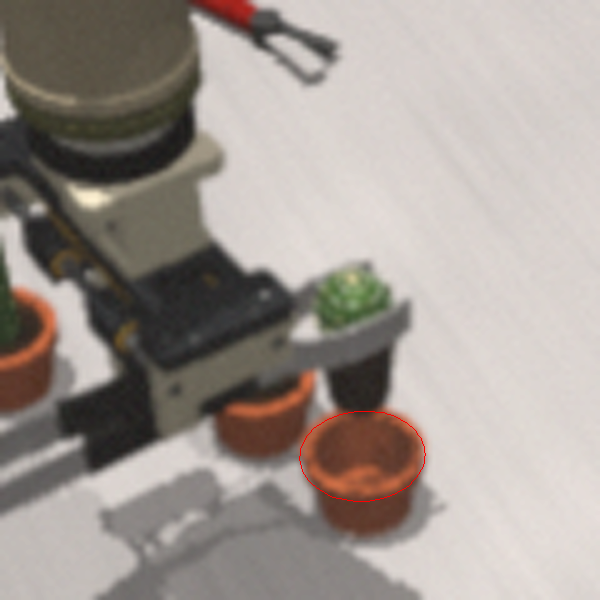

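>>> servo_tool(
  plan=[
    [[1,0,-4,0,0,0,0],[1,0,-8,0,0,0,0],[1,0,-12,0,0,0,0],[1,0,-16,0,0,0,0],[1,0,-20,0,0,0,0],[1,0,-22,0,0,0,0],[1,0,-22,0,0,0,0],[1,0,-22,0,0,0,0],[1,0,-22,0,0,0,0],[1,0,-22,0,0,0,0],[1,0,-22,0,0,0,0],[1,0,-22,0,0,0,0]],
  ],
)

```text
t: 18.1
tool_pos: [0.4801, -0.0009, 0.1545]
orientation: [0.21, -3.134, 0.0]
force: [-0.1, 0.8, -1.4]
opening: 0.0317
```

>>> servo_tool(
  plan=[
    [[1,0.5,-22,0,0,0,0],[1,0.5,-22,0,0,0,0],[1,0.5,-22,0,0,0,0],[1,0.5,-22,0,0,0,0],[1,0.5,-20,0,0,0,0],[1,0.5,-18,0,0,0,0],[1,0.5,-16,0,0,0,0],[1,0.5,-12,0,0,0,0],[1,0,-9,0,0,0,0],[1,0,-6,0,0,0,0],[1,0,-3,0,0,0,0],[1,0,0,0,0,0,0]],
  ],
)

```text
t: 19.3
tool_pos: [0.4846, -0.1711, 0.1546]
orientation: [0.211, -3.134, -0.0]
force: [0.7, 0.1, -2.9]
opening: 0.0315
```

>>> servo_tool(
  plan=[
    [[1,0,0,0,0,0,0],[1,0,0,0,0,0,0],[1,0,0,0,0,0,0],[1,0,0,0,0,0,0]],
  ],
)

```text
t: 19.7
tool_pos: [0.4846, -0.1708, 0.1547]
orientation: [-0.211, 3.134, -0.0]
force: [-0.2, 0.2, -2.2]
opening: 0.0317
```

```bash
python3 - <<'E'
from fit import *
for n in("top","side"): cv2.imwrite(f"pics/{n}5.png",eyes.read_camera(n)[:,:,::-1])
s=monitor.read_state(); p=s["tool_pos"];print(s["t"],p,s["force"],s["opening"],s["orientation"])
u=np.array([np.cos(.133),np.sin(.133)]); j=p[:2]+.117*u; print("ball",j)
h=p[2]-.0047+.0; b=(.601,-.156)
cs=[circ(b,.07,.055),circ(j,.021,h),circ(j,.017,h-.06)]
crop(cv2.imread("pics/top5.png"),320,180,130,150,3,"pics/l1.png",cs); crop(cv2.imread("pics/side5.png"),280,170,136,150,3,"pics/l2.png",cs,"side")
cv2.imwrite("pics/l.png",np.hstack([cv2.imread("pics/l1.png"),cv2.imread("pics/l2.png")]))
E
```

```text
19.8 [ 0.48459244 -0.17091304  0.15462151] [ 0.22965611 -0.34899089 -1.7401194 ] 0.0312751930539247 [ 2.11005893e-01 -3.13448774e+00 -4.26329274e-05]
ball [ 0.60055916 -0.15539788]
```

View pics/l.png

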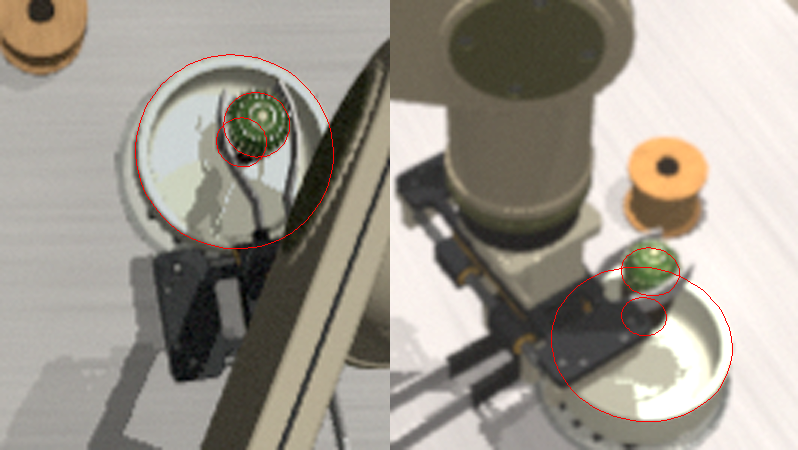

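```bash
python3 - <<'E'
import cv2
a=cv2.imread("pics/side0.png");b=cv2.imread("pics/side5.png")
for n,(x,y,w,h) in dict(column=(200,125,38,50),paddle=(256,145,26,38),twine=(355,212,34,38)).items():
    t=a[y:y+h,x:x+w]; r=cv2.matchTemplate(b[y-8:y+h+8,x-8:x+w+8],t,cv2.TM_CCOEFF_NORMED); _,m,_,l=cv2.minMaxLoc(r); print(n,round(m,3),l[0]-8,l[1]-8)
from plant import job
print(job.close_job())
E
```

```text
column 0.263 -8 8
paddle 0.513 -5 -2
twine 0.992 0 0
the job is handed in; nothing more can be done
None
```

```bash
python3 - <<'E'
import cv2
a=cv2.imread("pics/top0.png");b=cv2.imread("pics/top5.png")
for n,(x,y,w,h) in dict(column=(110,287,42,34),paddle=(163,232,36,34),twine=(316,166,36,38)).items():
    t=a[y:y+h,x:x+w]; r=cv2.matchTemplate(b[y-8:y+h+8,x-8:x+w+8],t,cv2.TM_CCOEFF_NORMED); _,m,_,l=cv2.minMaxLoc(r); print(n,round(m,3),l[0]-8,l[1]-8)
E
```

```text
column 0.997 0 0
paddle 0.998 0 0
twine 0.998 0 0
```

The job is handed in at 19.8 s. The bowl stands on the drain and has been let go. The ball cactus hangs upright in the tongs over the bowl, with its plug about 3.5 cm above the rim and touching nothing.

- **Bowl:** I slid it onto the drain by pinching its wall, then regrasped once to correct it. The last camera fits put it about 3–4 mm off the drain centre, mostly in x, and I left it there. The second nudge fixed y, but x ended slightly farther out.
- **Cactus:** The last pictures put it within about 2–3 mm of the middle of the bowl, with the tongs steady at 31 mm over the sleeves. Only the tongs touched it. Its pot was still standing in place when I lifted it out.
- **Other cacti and twine:** My last check from the side camera matched the twine but failed for the column and paddle cacti, most likely because the arm hid them. I checked the last top-camera picture after handing in, and it shows all three unmoved (0 px shift, match 0.997 or better).
- **Camera disagreement:** The two cameras differ by about 2–3 mm on the drain centre, so the offsets above are uncertain by about that much.

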